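# Probe the round contact in a bench-built power box

## Task

First fold the ajar cover of the grey box up until it stands upright and leave it so; then take the spring-tipped test probe (the slim straight handle, not the awl) from the wooden stand and hold it upright with its tip on the middle of the round contact inside the box, pressing lightly so that the sprung tip is pushed in about half-way, never ramming it. Finish while still holding the probe there, in the gripper and pressing steadily, touching nothing else with it; leave the other things on the bench alone.

Things in the scene. Friction and masses are not known exactly. Their poses are not given: they have to be found in the camera images.
- box: grey painted open-topped enclosure fixed to the bench, 120 (its x) x 190 (its y) x 40 mm high, walls 4 mm; origin at the centre of its underside, x towards the hinged side (far from the robot at yaw 0), z up. Inside, a board whose top is 10 mm above the bench carries three brass contacts side by side (one round, two square, 18 mm across, 55 mm apart along y) in the half away from the hinge, and parts up to 24 mm above the bench along the hinge wall.
- hinge (a point): middle of the cover's hinge line, on the top of the box's +x wall, 40 mm above the bench; the hinge line runs along the box's y
- cover (a joint): angle of the cover (rad): 0 = shut flat on the box, grows as it opens upwards about the hinge, 1.571 = upright, stop at 2.1. The hinge is stiff: the cover stays at any angle it is left at. About 0.12 N m turns it (1 to 3 N at its free edge), e.g. by pushing the free edge towards the hinge side with shut fingers. It starts ajar.
- cover_edge (a point): middle of the cover's free edge, on its underside (inner face). The cover is a flat plate 121 mm from hinge to this edge, 190 mm wide along the hinge, 5 mm thick; upright its top is 161 mm above the bench
- spot (a point): centre of the top of the round brass contact, marked with a scribed cross: disc of 18 mm diameter, 3 mm high, fixed in the box, its top 13 mm above the bench; which of the three places it has varies
- stand: light wooden block fixed to the bench, 60 (its x) x 160 (its y) x 82 mm high, origin at the centre of its underside; two upright through holes of 18 mm, 45 mm either side of the centre along y, one holds the probe and the other the awl
- probe_grip (a point): middle of the probe's handle, where to hold it; z along the probe, upwards. Probe (about 80 g): straight black round handle 16 mm diameter from 35 mm below to 35 mm above this point; below it a collar of 26 mm diameter, 5 mm thick, whose underside (40 mm below this point) rests on the stand's top; below that a steel shank of 10 mm diameter, 55 mm long, then the sprung tip, a rod of 6 mm diameter that stands out 20 mm. Lift it at least 80 mm to clear the stand
- probe_tip (a point): the rounded end of the probe's sprung tip, on the probe's axis, 115 mm below probe_grip when the tip is out
- plunger (a joint): how far the sprung tip is pushed into the probe (m): 0 = fully out, 0.012 = fully in, 0.006 = half-way; the spring gives 0.5 N per mm (3 N half-way)
- awl_mid (a point): the awl standing in the other hole, with a bulbous wooden handle 53 mm tall, up to 30 mm thick; point is 30 mm above the stand's top; bystander
- screwdriver_grip (a point): handle of a yellow screwdriver 170 mm long lying on the bench; bystander
- glue: white glue bottle, 40 mm diameter, 100 mm tall, standing; origin under its centre; bystander
- spool: empty black spool, 60 mm diameter, 32 mm tall; origin under its centre; bystander
- offcut: wooden offcut 70 x 35 x 20 mm; origin under its centre; bystander
- pliers: pliers with red grips, about 155 mm long, 12 mm high, lying; origin under the middle; bystander
- calliper: steel calliper 200 mm long, 10 mm high, lying; origin under the middle of its beam; bystander

How it is judged (in metres and radians):
On the way, in this order (a step that is already met when the one before it is completed fails the run):
1. the cover stands upright (value of joint cover between 1.36 and 1.78 rad), for 0.3 s.
2. the probe is lifted out of the stand (height (world z) of probe_grip above 0.185 m and contact force between the fingers and probe above 0.5 N), for 0.1 s.
At the end, for the whole second after the job is handed in: Cover within 12 degrees of upright; the gripper holds the probe, tip within 7 mm of the round contact's centre, upright within 8 degrees, still, pressing 1 to 5 N with the sprung tip 2.5 to 9.5 mm in (half-way is 6), not touching the box; no bystander moved over 30 mm (all of step 1 and distance between probe_tip and spot below 0.007 m and angle between probe_grip's own z axis and vertical below 0.14 rad and contact force between probe and pad_round between 1 and 5 N and value of joint plunger between 0.0025 and 0.0095 m and contact force between the fingers and probe above 1 N and contact force between probe and box below 0.2 N and linear speed of probe below 0.02 m/s and distance of each of awl_mid, screwdriver_grip, glue, spool, offcut, pliers, calliper from where it was at the start of the episode below 0.03 m); the arm keeps its last pose, push and grip.
It fails at once if the probe is rammed onto the contact (over 15 N) (contact force between probe and pad_round above 15 N).
It fails at once if a bystander is disturbed (moved over 30 mm) (distance of any of awl_mid, screwdriver_grip, glue, spool, offcut, pliers, calliper from where it was at the start of the episode above 0.03 m).
It also fails if it takes over 64 s, if anything falls off the work surface, if the arm or the gripper's body presses on something with over 40 N, if the wrist force passes 120 N, or if a joint passes its speed limit or range.

## Robot

A 6-joint arm with a two-finger parallel gripper is mounted at the origin on the work surface. World frame = base frame: x ahead of the robot, y to its left, z up, the work surface at z = 0. Lengths are in mm, angles in degrees, forces in N, time in s.
With the tool pointing down it reaches from about 300 to 1000 mm from the base axis. Payload 5.1 kg.
Tool frame: the origin (TCP) lies at the very end of the fingers, on their centre line; the grasp point (between the pads) lies bot.pinch_z behind it (bot.pinch_z is the distance from the TCP to the grasp point, in mm); z points along the fingers, y is the direction in which the jaws open and shut (so a half turn about z gives the same grasp; the last joint's range is limited). The gripper opens to 95 mm and grips with 3 to 60 N. Pads are 20 mm wide; open, the fingers measure 119 mm over their backs; the gripper's body (75 mm by 180 mm) begins 59 mm behind the grasp point.
Start: joints at [62.819, 7.093, 94.555, -0, 78.352, -4.733], TCP at [248.223, 600.724, 214.656] pointing down, gripper open.
Joint ranges: [-149.61, 149.61], [-58.7, 133.49], [1.44, 155.28], [-77.14, 257.14], [18.33, 153.61], [-166.67, 166.67]. Speed limits (degrees/s): [147.25, 147.25, 180, 180, 180, 180].

## Interface

Orientations are given as a 3x3 rotation matrix whose columns are the frame's x, y, z axes.
In Python, from plant import monitor, vision, bot gives the robot as it stands.
- The arm moves only by the tool play_rows, never from a script. Its argument "plan" is a list of rows, each an object with "linear": the shift along the world's x, y, z as a fraction of full scale, a list of three; "spin": the turn about the world's z as a fraction of full scale; "grip": the opening, from 0 (shut) to 1 (fully open). A call has 1 to 8 rows; each row is the pose to reach, as a shift and turn from the pose commanded when the call began; what a row does not reach only later rows make up. Full scale, the value 1, is 0.5 m for a shift and 90 degrees for a turn. A row lasts 1/10 s, in which the tool goes at most 50 mm and 8.59 degrees, less where a joint would pass 70% of its speed; a pose out of reach is approached as far as the arm can. A call with a number of a shift or a turn outside -1 to 1 is refused whole. A call with a gripper value outside its range is refused whole. The fingers move at their own pace and stop on an object; "grip_force" is the grip in N (left out, the last holds). Time passes only in rows, so rows that repeat a pose let the fingers close. It gives the time, the measured TCP pose, the force and the opening at its end, in the units of the state.
- monitor.sense(): the state, without advancing time (a new reading comes with each control period).
- vision.read_camera(name): name is "scene" or "top" or "wrist"; returns a dict with "pixels" (480x640x3 uint8, red, green, blue), "depth" (480x640 float32, mm along the optical axis (not along the pixel's ray), 0 where there is no reading), "fx", "fy", "cx", "cy" (pixels), "eye" and "orientation" of the camera in the world. Camera axes: x right, y up, looking along -z (the intrinsics and any distortion apply to the point x, -y, -z); pixel columns grow to the right and rows downward; lengths in mm; the calibration is good to about 2 mm. A picture is of the moment at which its call begins.
- bot.finish_job(): hands the job in, once; it reports no verdict.
The state is a dict: "clock": time; "joints": joint angles; "joint_vel": joint speeds; "joint_torque": joint torques, N m; "ee_pos": TCP position; "eef_rot": TCP orientation; "contact_force": force on the tool from outside, world axes, zero at the start; "wrist_torque": the same for the moment, N m; "width": finger opening in mm.
Only numpy, scipy, OpenCV 4.12 (cv2) and the standard library are available. Lean on these libraries where they do the work, as an engineer would, in place of code of your own. Each camera call takes 0.05 s, during which the arm holds its last target.

## Working session

There is one attempt and no reset: what is moved stays moved. The work goes in short steps, Python scripts to look and compute and a tool call to move; the robot and the scene stay as the last step left them, time stands still between calls to the robot, and variables do not carry over. Pictures are saved under pics/ and viewed, and the job is handed in when it is done.

Besides the shell and the picture viewer there is one more tool, called after "Emit:" by a JSON object that holds its "api" and its "payload". play_rows: Moves the arm, as the interface text tells. Shift numbers are shares of 0.5 m and turn numbers shares of 90 degrees, none past 1 either way. Its arguments: {"type":"object","properties":{"plan":{"type":"array","items":{"type":"object","properties":{"linear":{"type":"array","items":{"type":"number","minimum":-1,"maximum":1}},"spin":{"type":"number","minimum":-1,"maximum":1},"grip":{"type":"number"}}}},"grip_force":{"type":"number"}},"required":["plan"]}

```bash
ls; mkdir -p pics; cat > h.py <<'E'
import numpy as np, cv2, pickle
from plant import monitor, vision, bot
def snap(name,fn):
    c=vision.read_camera(name); pickle.dump(c,open(f'pics/{fn}.pkl','wb'))
    cv2.imwrite(f'pics/{fn}.png',c['pixels'][:,:,::-1]); return c
def load(fn): return pickle.load(open(f'pics/{fn}.pkl','rb'))
def w(c,u,v,d=None):
    if d is None: d=c['depth'][int(round(v)),int(round(u))]
    p=np.array([(u-c['cx'])/c['fx']*d, -(v-c['cy'])/c['fy']*d, -d])
    return np.array(c['eye'])+np.array(c['orientation'])@p
def ray(c,u,v):
    e=np.array(c['eye']); d=w(c,u,v,1000.)-e; return e,d/np.linalg.norm(d)
def atz(c,u,v,z):
    e,d=ray(c,u,v); return e+d*(z-e[2])/d[2]
def tri(*obs):
    A=np.zeros((3,3));b=np.zeros(3)
    for c,u,v in obs:
        e,d=ray(c,u,v);P=np.eye(3)-np.outer(d,d);A+=P;b+=P@e
    return np.linalg.solve(A,b)
def proj(c,p):
    q=np.array(c['orientation']).T@(np.array(p)-np.array(c['eye'])); return c['cx']+c['fx']*q[0]/-q[2], c['cy']-c['fy']*q[1]/-q[2]
def crop(fn,u0,v0,u1,v1,k,out):
    im=cv2.imread(f'pics/{fn}.png')[v0:v1,u0:u1]; cv2.imwrite(f'pics/{out}.png',cv2.resize(im,None,fx=k,fy=k,interpolation=cv2.INTER_CUBIC))
E
python3 - <<'E'
from h import *
print(monitor.sense()); print(bot.pinch_z,[a for a in dir(bot) if a[0]!='_'])
for n in ['scene','top','wrist']:
    c=snap(n,n+'0'); print(n,{k:(v if k not in('pixels','depth') else None) for k,v in c.items()})
E
```

```text
pics
{'clock': 0.0, 'joints': array([ 6.28192526e+01,  7.13104759e+00,  9.46328039e+01,  1.59461706e-03,
        7.83512831e+01, -4.73129421e+00]), 'joint_vel': array([ 0.0830618 , -0.01116363,  0.00069826,  0.01901099, -0.0148612 ,
       -0.00633888]), 'joint_torque': array([-9.25875829e-04, -4.17590761e+01, -3.59935570e+01,  7.75487535e-02,
        4.87958256e-02, -1.68733632e-04]), 'ee_pos': array([247.93019605, 600.17466168, 213.42788505]), 'eef_rot': array([[-9.24214532e-01,  3.81872505e-01, -9.42174625e-04],
       [ 3.81873619e-01,  9.24212848e-01, -1.77511780e-03],
       [ 1.92901213e-04, -2.00038130e-03, -9.99997981e-01]]), 'contact_force': array([ 0.34045268,  0.33250476, -0.54647517]), 'wrist_torque': array([-0.04430667, -0.00135915,  0.02746475]), 'width': 95.044904455507}
18.8 ['IKError', 'finish_job', 'pinch_z']
scene {'pixels': None, 'depth': None, 'fx': 438.73291350790436, 'fy': 438.73291350790436, 'cx': 313.5415832160288, 'cy': 236.94711986878772, 'eye': array([1066.22877744, -106.64078472,  728.10972093]), 'orientation': array([[ 2.08876210e-01, -7.36693238e-01,  
[... 159 characters left out ...]
 'depth': None, 'fx': 557.3646715548666, 'fy': 557.3646715548666, 'cx': 318.95051007226147, 'cy': 237.54356880532717, 'eye': array([ 450.4742749 ,   39.76936089, 1209.79577425]), 'orientation': array([[-0.00694391,  0.99735173, -0.07239685],
       [-0.99997151, -0.00671145,  0.00345357],
       [ 0.00295854,  0.07241877,  0.99736993]])}
wrist {'pixels': None, 'depth': None, 'fx': 429.69833905185965, 'fy': 429.69833905185965, 'cx': 317.17704722574064, 'cy': 246.19955033712236, 'eye': array([173.88280832, 631.63315194, 383.88201482]), 'orientation': array([[ 0.38075593, -0.88681773, -0.26187637],
       [ 0.92466969,  0.36415444,  0.11125422],
       [-0.00329877, -0.28450985,  0.95866744]])}
```

View pics/scene0.png

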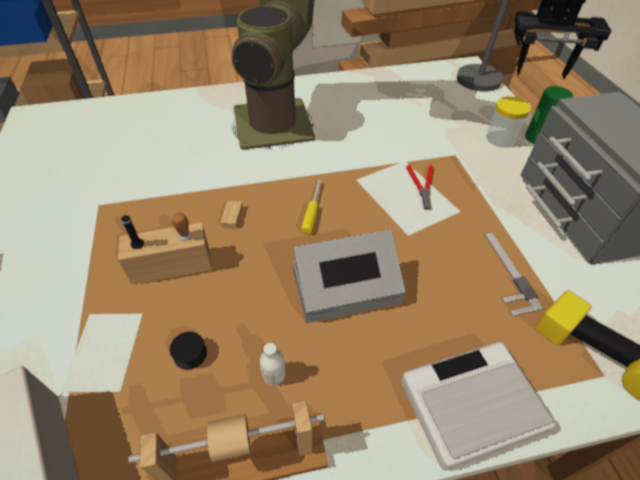

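View pics/top0.png

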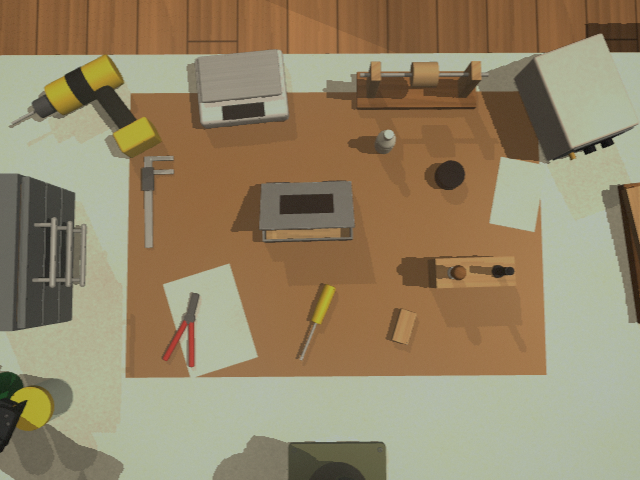

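View pics/wrist0.png

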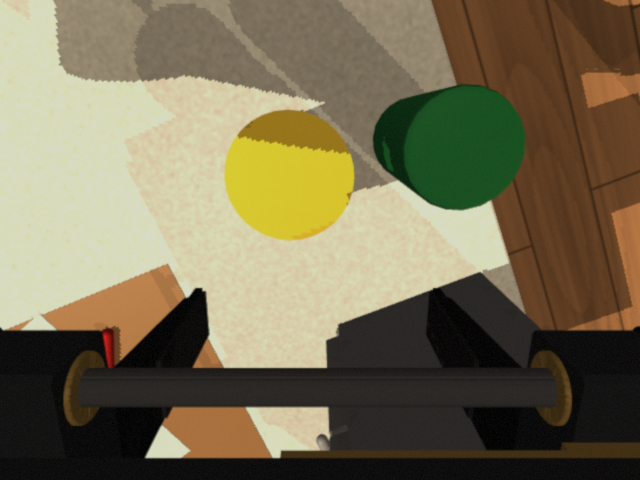

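The scene view shows the box around (350,275) with the cover ajar, and the stand at (165,250) with the probe at (132,232) and the awl at (182,225). In the top view the box is at (307,212), the probe at (503,271) and the awl at (458,271). I'll enlarge these areas.

```bash
python3 - <<'E'
from h import *
crop('top0',245,165,370,255,6,'ct1'); crop('top0',425,245,525,300,7,'ct2'); crop('scene0',280,220,420,330,5,'cs1'); crop('scene0',105,200,225,290,6,'cs2')
c=load('top0')
for p in [(262,200),(307,184),(352,190),(352,225),(262,225),(307,228),(307,232),(307,237),(262,183),(500,271),(507,271),(458,271),(475,262),(480,283)]: print(p,w(c,*p).round(1))
E
```

```text
(262, 200) [611.2 152.4  72.2]
(307, 184) [648.1  60.1  47. ]
(352, 190) [642.1 -37.5   0.8]
(352, 225) [555.  -29.8 108.2]
(262, 225) [556.3 149.  106.2]
(307, 228) [549.5  59.5 109.3]
(307, 232) [549.9  61.4   8. ]
(307, 237) [538.7  61.3  12.8]
(262, 183) [651.1 155.   45.5]
(500, 271) [ 461.6 -315.2  126.5]
(507, 271) [ 461.2 -318.8  155.8]
(458, 271) [ 462.  -230.   140.3]
(475, 262) [ 480.6 -279.3   83.2]
(480, 283) [ 438.2 -287.9   84.5]
```

View pics/ct1.png

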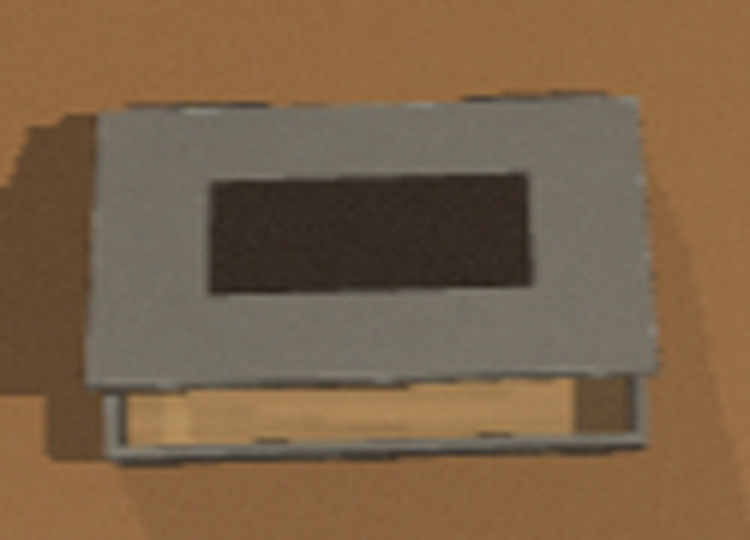

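View pics/ct2.png

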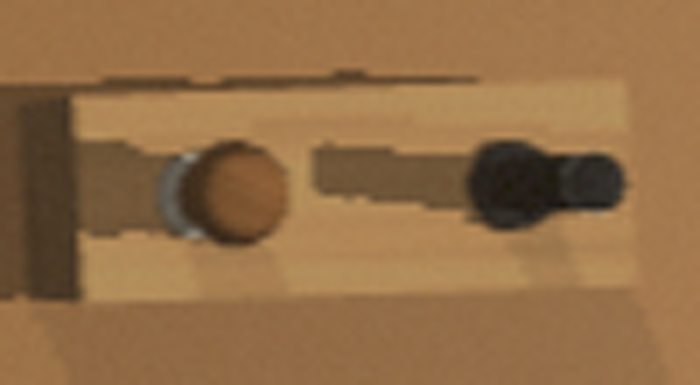

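View pics/cs1.png

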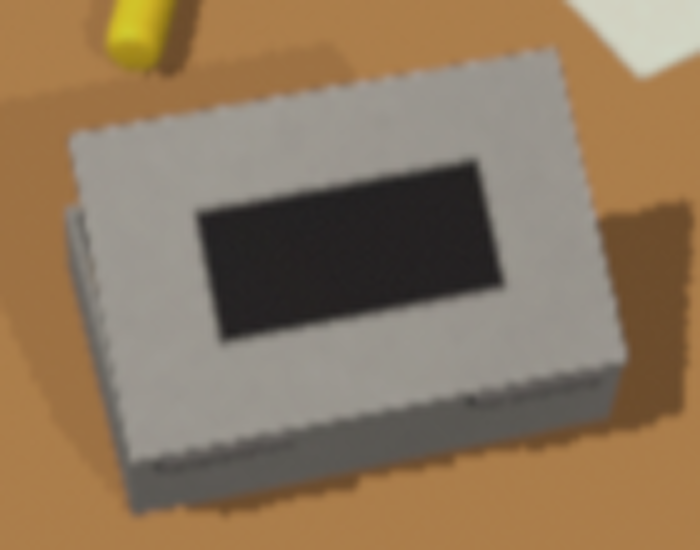

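View pics/cs2.png

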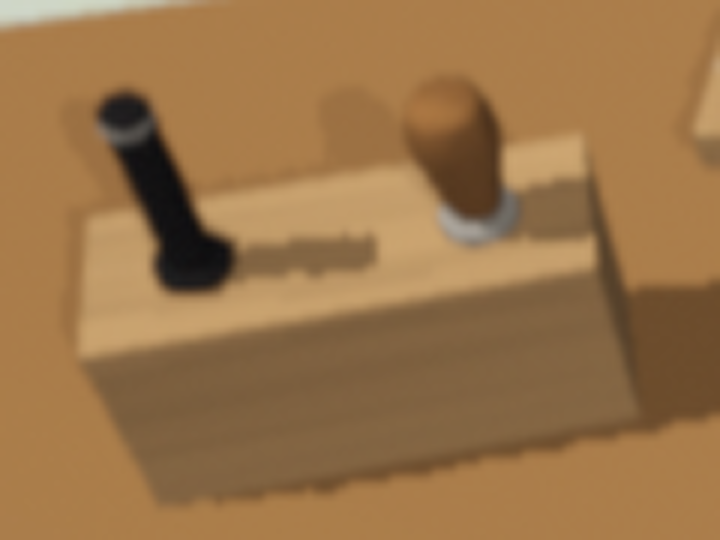

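The top crop shows the cover's hinge corners at (261.3,183.7) and (351.3,181.2), and its free corners at (259.7,229.2) and (354.2,227). The probe's cap is at (509.7,270.7) in the top view and (125.8,218) in the scene view; its collar is at (498,271).

```bash
python3 - <<'E'
from h import *
t=load('top0'); s=load('scene0')
T=lambda u,v:(t,245+u/6,165+v/6); S=lambda u,v:(s,280+u/5,220+v/5)
print('hinge L/R', tri(T(98,112),S(628,360)).round(1), tri(T(638,97),S(130,462)).round(1))
print('free L/R', tri(T(88,383),S(555,50)).round(1), tri(T(655,372),S(70,138)).round(1))
print('front wall bottom/top corners z40', atz(*T(110,455),40).round(1), atz(*T(643,440),40).round(1))
T2=lambda u,v:(t,425+u/7,245+v/7); S2=lambda u,v:(s,105+u/6,200+v/6)
print('cap',tri(T2(595,180),S2(126,107)).round(1),'collar',tri(T2(508,183),S2(193,255)).round(1), 'awltop',tri(T2(240,192),S2(445,105)).round(1))
print('stand corners', [atz(*T2(*q),82).round(1) for q in [(70,95),(625,82),(632,288),(82,298)]])
for n,(u,v) in dict(glue=(388,140),spool=(450,175),off=(403,326),sd=(323,300)).items(): print(n,w(t,u,v).round(0))
E
```

```text
hinge L/R [650.4 157.4  42.8] [654.5 -33.1  42.3]
free L/R [548.9 154.2 106.4] [551.4 -34.  104.1]
front wall bottom/top corners z40 [529.2 152.7  40. ] [533.3 -34.2  40. ]
cap [ 461.7 -323.9  155.3] collar [ 461.8 -323.5   86.7] awltop [ 459.3 -234.   134. ]
stand corners [array([ 488.1, -198.8,   82. ]), array([ 490.7, -359.6,   82. ]), array([ 431.3, -359.7,   82. ]), array([ 429.6, -200.9,   82. ])]
glue [ 730. -106.   91.]
spool [ 668. -245.   33.]
off [ 348. -141.   22.]
sd [404.  28.  26.]
```

Emit:
{"api": "play_rows", "payload": {"plan": [{"linear":[0.1,-0.08,0],"spin":0.08,"grip":0},{"linear":[0.16,-0.16,0],"spin":0.16,"grip":0},{"linear":[0.22,-0.24,0],"spin":0.26,"grip":0},{"linear":[0.28,-0.32,0],"spin":0.26,"grip":0},{"linear":[0.34,-0.4,0],"spin":0.26,"grip":0},{"linear":[0.4,-0.48,0],"spin":0.26,"grip":0},{"linear":[0.46,-0.56,0],"spin":0.26,"grip":0},{"linear":[0.52,-0.64,0],"spin":0.26,"grip":0}]}}

```text
clock: 0.95
ee_pos: [499.4, 291.5, 214.4]
eef_rot: [[-1.0, -0.017, -0.0], [-0.017, 1.0, -0.0], [0.0, -0.0, -1.0]]
contact_force: [-0.9, 0.2, -0.4]
width: 36.7
```

Emit:
{"api": "play_rows", "payload": {"plan": [{"linear":[0,-0.08,0],"spin":0,"grip":0},{"linear":[0,-0.16,0],"spin":0,"grip":0},{"linear":[0,-0.24,0],"spin":0,"grip":0},{"linear":[0,-0.32,0],"spin":0,"grip":0},{"linear":[0,-0.4,0],"spin":0,"grip":0},{"linear":[0,-0.438,0],"spin":0,"grip":0},{"linear":[0,-0.438,0],"spin":0,"grip":0},{"linear":[0,-0.438,0],"spin":0,"grip":0}]}}

```text
clock: 1.75
ee_pos: [498.7, 74.3, 214.5]
eef_rot: [[-1.0, -0.016, -0.0], [-0.016, 1.0, 0.0], [0.0, 0.0, -1.0]]
contact_force: [-0.2, 0.2, 0.5]
width: 0.4
```

```bash
python3 - <<'E'
from h import *
c=snap('wrist','w1'); s=monitor.sense(); print(s['ee_pos'],s['contact_force'],s['width'])
E
```

```text
[498.68082123  74.84683235 214.49661979] [-0.36773987  0.29062216 -0.01999062] 0.2723111355646007
```

View pics/w1.png

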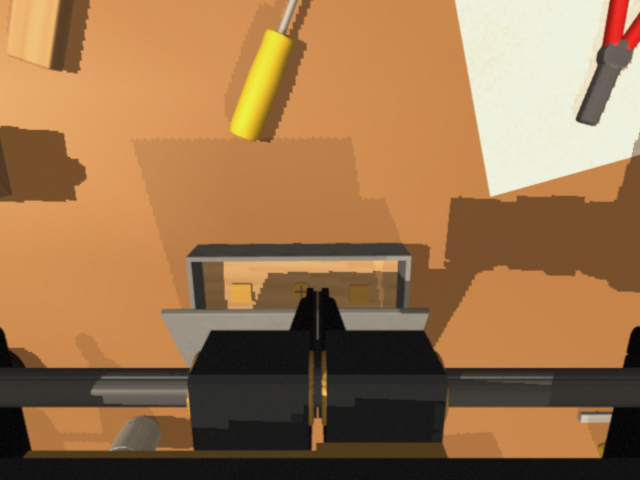

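The wrist view shows the round contact with its cross at (302,291), so it has the middle place. The screwdriver, at about (262,85), is away from the fingers. Next I lower the fingers in front of the cover edge.

Emit:
{"api": "play_rows", "payload": {"plan": [{"linear":[0,-0.02,-0.08],"spin":0,"grip":0},{"linear":[0,-0.026,-0.16],"spin":0,"grip":0},{"linear":[0,-0.026,-0.24],"spin":0,"grip":0},{"linear":[0,-0.026,-0.28],"spin":0,"grip":0},{"linear":[0,-0.026,-0.28],"spin":0,"grip":0},{"linear":[0,-0.026,-0.28],"spin":0,"grip":0}]}}

```text
clock: 2.4
ee_pos: [499.0, 62.3, 75.0]
eef_rot: [[-1.0, -0.018, -0.0], [-0.018, 1.0, 0.0], [0.0, 0.0, -1.0]]
contact_force: [0.4, -0.2, 0.2]
width: 0.3
```

```bash
python3 - <<'E'
from h import *
c=snap('scene','s2'); crop('s2',240,160,460,340,3.5,'s2c')
E
```

```text
(no output)
```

View pics/s2c.png

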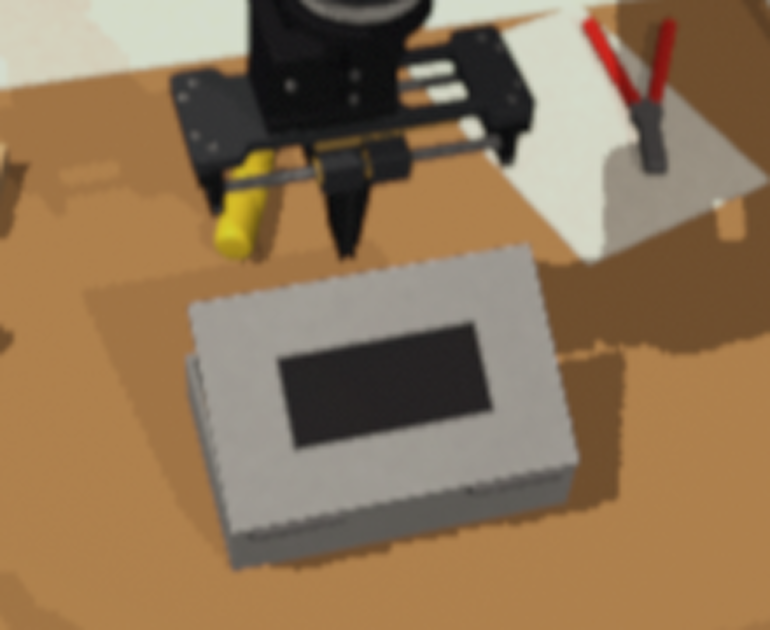

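Emit:
{"api": "play_rows", "payload": {"plan": [{"linear":[0.04,0,0],"spin":0,"grip":0},{"linear":[0.07,0,0],"spin":0,"grip":0},{"linear":[0.092,0,0.016],"spin":0,"grip":0},{"linear":[0.116,0,0.036],"spin":0,"grip":0},{"linear":[0.14,0,0.06],"spin":0,"grip":0},{"linear":[0.166,0,0.076],"spin":0,"grip":0},{"linear":[0.19,0,0.09],"spin":0,"grip":0},{"linear":[0.2,0,0.096],"spin":0,"grip":0}]}}

```text
clock: 3.25
ee_pos: [601.0, 61.7, 125.9]
eef_rot: [[-1.0, -0.017, 0.004], [-0.017, 1.0, 0.0], [-0.004, 0.0, -1.0]]
contact_force: [-1.5, -0.1, 0.4]
width: 0.1
```

```bash
python3 - <<'E'
from h import *
c=snap('scene','s3'); crop('s3',240,160,460,340,3.5,'s3c')
c=snap('top','t3');crop('t3',240,160,380,260,5,'t3c')
print(monitor.sense()['ee_pos'])
E
```

```text
[600.41572626  61.55478341 124.85235472]
```

View pics/s3c.png

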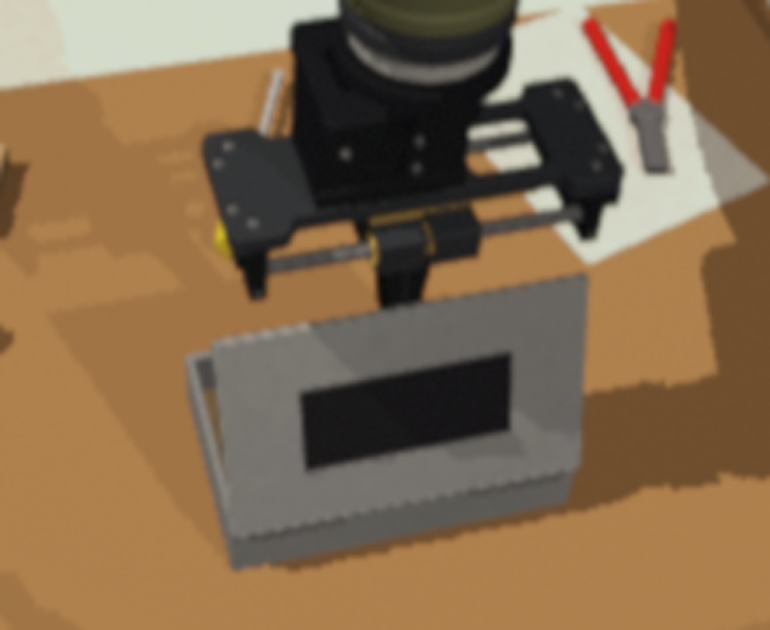

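View pics/t3c.png

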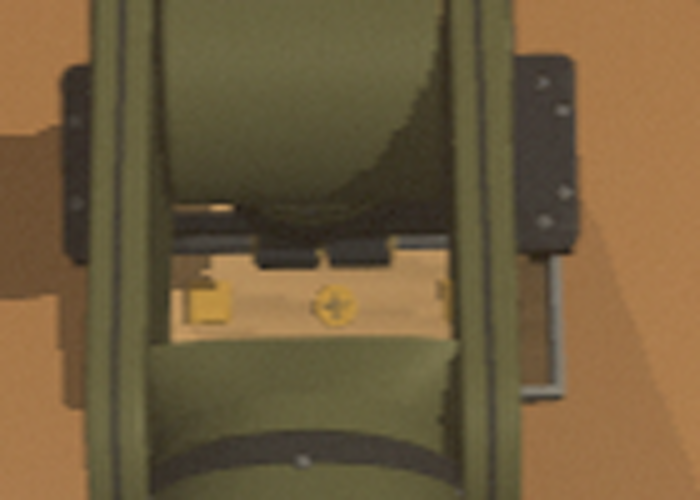

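The scene crop shows the cover partly raised, with its edge corners at crop (213,345) and (587,278). The top crop shows the cross at (307.2,221).

```bash
python3 - <<'E'
from h import *
c=load('s3')
for (u,v,y) in [(213,345,-33.5),(587,278,157)]:
    e,d=ray(c,240+u/3.5,160+v/3.5); p=e+d*(y-e[1])/d[1]; print(p.round(1), np.degrees(np.arctan2(p[2]-40,652.5-p[0])))
print('spot',atz(load('t3'),307.2,221,13).round(1))
c=load('w1');print('spot wrist',atz(c,302,291,13), tri((c,302,291),(load('t3'),307.2,221)))
E
```

```text
[623.9 -33.5 161.1] 76.7240493143416
[614.  157.  151.9] 71.03304586518647
spot [573.3  60.7  13. ]
spot wrist [572.18877296  61.5090487   13.        ] [573.75003703  61.09009836   9.10198177]
```

Emit:
{"api": "play_rows", "payload": {"plan": [{"linear":[0.03,0,0.004],"spin":0,"grip":0},{"linear":[0.055,0,0.008],"spin":0,"grip":0},{"linear":[0.07,0,0.01],"spin":0,"grip":0},{"linear":[0.079,0,0.01],"spin":0,"grip":0},{"linear":[0.079,0,0.01],"spin":0,"grip":0},{"linear":[0.079,0,0.01],"spin":0,"grip":0},{"linear":[0.079,0,0.01],"spin":0,"grip":0}]}}

```text
clock: 4.05
ee_pos: [638.0, 61.3, 127.6]
eef_rot: [[-1.0, -0.017, 0.0], [-0.017, 1.0, -0.0], [-0.0, -0.0, -1.0]]
contact_force: [-0.4, -0.7, 0.8]
width: 0.4
```

```bash
python3 - <<'E'
from h import *
c=snap('scene','s4'); crop('s4',240,160,460,340,3.5,'s4c')
print(monitor.sense()['ee_pos'])
E
```

```text
[638.03994476  61.27978464 127.64938197]
```

View pics/s4c.png

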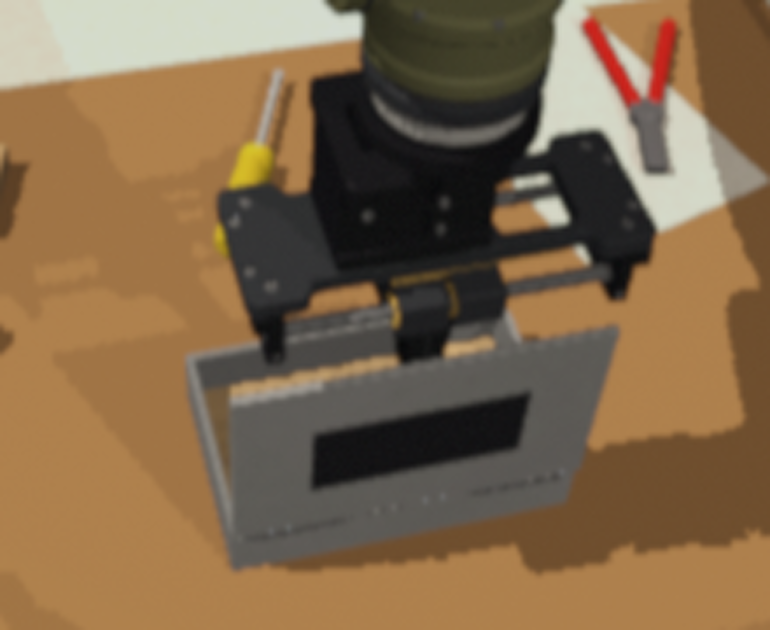

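```bash
python3 - <<'E'
from h import *
c=load('s4')
for (u,v,y) in [(230,402,-33.5),(617,327,157)]:
    e,d=ray(c,240+u/3.5,160+v/3.5); p=e+d*(y-e[1])/d[1]; print(p.round(1), np.degrees(np.arctan2(p[2]-40,652.5-p[0]))-2.4)
# outer face from depth
P=[]
for v in range(150,180,1):
  for u in range(0,1): pass
pts=np.array([w(c,240+u/3.5,160+v/3.5) for u in range(250,600,10) for v in range(420,520,8)])
pts=pts[(pts[:,2]>60)&(pts[:,2]<155)&(pts[:,0]>630)]
m=pts.mean(0); n=np.linalg.svd(pts-m)[2][2]; print(m,n*np.sign(n[0]),len(pts), 'angle from z', np.degrees(np.arcsin(n[2]*np.sign(n[0]))))
E
```

```text
[665.1 -33.5 170.9] 93.08604988878469
[651.9 157.  159.1] 87.29714283311147
[655.78154288  47.29870517  93.89921756] [ 0.9994499   0.01960563 -0.02674932] 276 angle from z -1.5328061038200973
```

The face fitted to the depth data gives the cover at 91.5°, which is upright. Now I back off and go over to the probe.

Emit:
{"api": "play_rows", "payload": {"plan": [{"linear":[-0.05,0,0],"spin":0,"grip":0},{"linear":[-0.1,0,0.02],"spin":0,"grip":0},{"linear":[-0.14,0,0.1],"spin":0,"grip":0},{"linear":[-0.18,-0.03,0.18],"spin":0,"grip":0},{"linear":[-0.22,-0.1,0.22],"spin":0,"grip":0.3},{"linear":[-0.26,-0.18,0.225],"spin":0,"grip":0.63},{"linear":[-0.3,-0.26,0.225],"spin":0,"grip":0.63},{"linear":[-0.34,-0.34,0.225],"spin":0,"grip":0.63}]}}

```text
clock: 4.9
ee_pos: [467.3, -109.9, 240.8]
eef_rot: [[-1.0, -0.017, 0.002], [-0.017, 1.0, -0.001], [-0.002, -0.001, -1.0]]
contact_force: [-0.2, -0.4, -0.2]
width: 27.2
```

```bash
python3 - <<'E'
from h import *
c=snap('top','t5');crop('t5',240,160,380,260,5,'t5c')
c=snap('wrist','w5')
s=monitor.sense();print(s['ee_pos'],s['width'])
E
```

```text
[ 466.39695149 -112.20098834  240.48159785] 34.99235051253726
```

View pics/t5c.png

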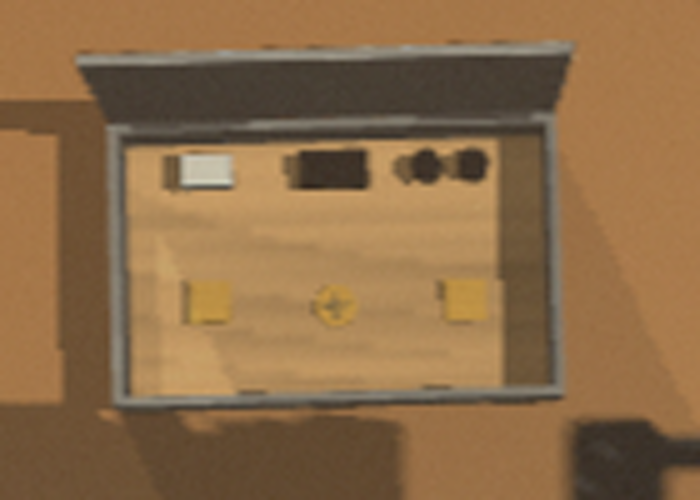

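The top crop shows the open box with the cover upright and the cross at crop (335.5,305), which is (306.7,220.6) in the full image. Now the wrist view for the probe.

View pics/w5.png

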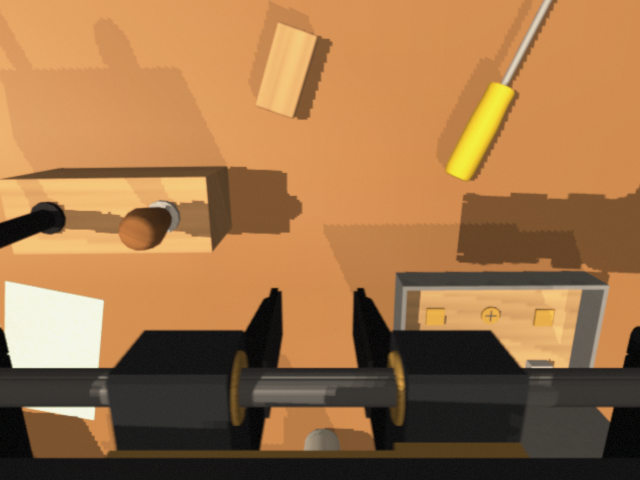

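Emit:
{"api": "play_rows", "payload": {"plan": [{"linear":[0,-0.1,0],"spin":0,"grip":0.63},{"linear":[0,-0.18,0],"spin":0,"grip":0.63},{"linear":[0,-0.26,0],"spin":0,"grip":0.63},{"linear":[-0.01,-0.34,0],"spin":0,"grip":0.63},{"linear":[-0.01,-0.42,0],"spin":0,"grip":0.63},{"linear":[-0.01,-0.42,0],"spin":0,"grip":0.63},{"linear":[-0.01,-0.42,0],"spin":0,"grip":0.63}]}}

```text
clock: 5.7
ee_pos: [463.3, -318.6, 239.8]
eef_rot: [[-1.0, -0.016, -0.0], [-0.016, 1.0, 0.001], [0.0, 0.001, -1.0]]
contact_force: [0.1, 0.1, 0.4]
width: 59.9
```

```bash
python3 - <<'E'
from h import *
c=snap('wrist','w6')
s=monitor.sense();print(s['ee_pos'],s['width'])
E
```

```text
[ 463.44025939 -317.91127793  239.86211183] 59.859532087271994
```

View pics/w6.png

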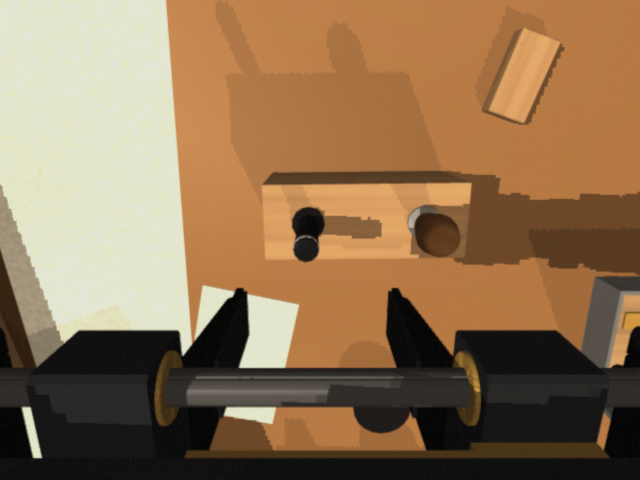

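In w6 the probe's cap is at (306,248) and its collar at (308,222), with the awl at (437,235). In w5 the cross is at (490.5,314.5).

```bash
python3 - <<'E'
from h import *
crop('w6',270,190,350,270,9,'w6c'); crop('w5',470,295,510,335,15,'w5c')
w6=load('w6');w5=load('w5');w1=load('w1');t=load('t5');t0=load('top0');s0=load('scene0')
print('cap z157',atz(w6,306,248,157),'collar',atz(w6,308,222,87))
print('cap tri',tri((w6,306,248),(t0,509.3,270.3),(s0,125.5,217.4)))
print('spot z13',atz(w5,490.5,314.5,13),atz(w1,302,291,13),atz(t,306.7,220.6,13),'tri',tri((w5,490.5,314.5),(w1,302,291),(t,306.7,220.6)))
E
```

```text
cap z157 [ 459.25567549 -325.33750919  157.        ] collar [ 459.35198909 -325.56363836   87.        ]
cap tri [ 460.99017264 -324.37783908  154.64355971]
spot z13 [571.54949355  60.68587911  13.        ] [572.18877296  61.5090487   13.        ] [574.17637471  61.80101856  13.        ] tri [573.89935293  61.8786346    9.18681027]
```

View pics/w6c.png

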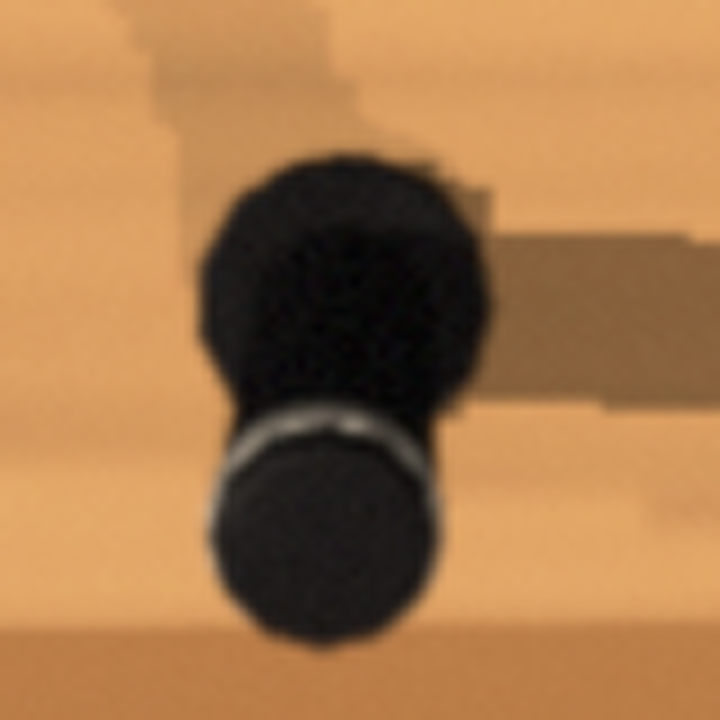

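View pics/w5c.png

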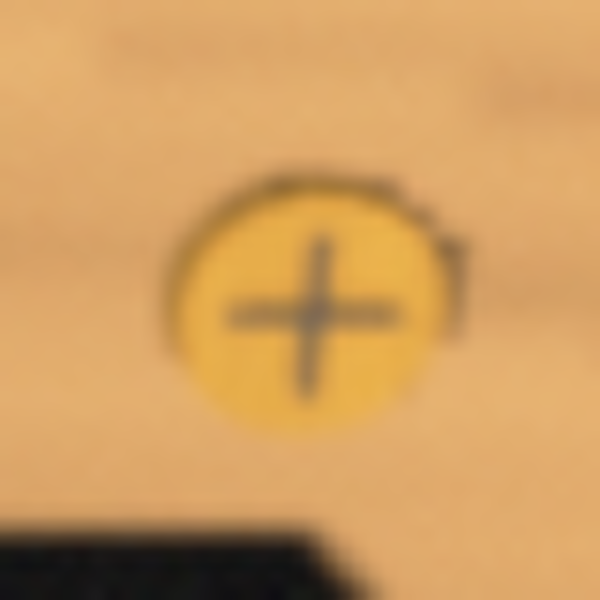

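Emit:
{"api": "play_rows", "payload": {"plan": [{"linear":[-0.007,-0.014,0],"spin":0,"grip":0.63},{"linear":[-0.007,-0.014,0],"spin":0,"grip":0.63},{"linear":[-0.007,-0.014,-0.06],"spin":0,"grip":0.63},{"linear":[-0.007,-0.014,-0.12],"spin":0,"grip":0.63},{"linear":[-0.007,-0.014,-0.18],"spin":0,"grip":0.63},{"linear":[-0.007,-0.014,-0.24],"spin":0,"grip":0.63},{"linear":[-0.007,-0.014,-0.274],"spin":0,"grip":0.63},{"linear":[-0.007,-0.014,-0.274],"spin":0,"grip":0.63}]}}

```text
clock: 6.55
ee_pos: [458.1, -323.4, 99.9]
eef_rot: [[-1.0, -0.017, -0.005], [-0.017, 1.0, 0.004], [0.005, 0.004, -1.0]]
contact_force: [-0.3, 0.2, -0.5]
width: 59.8
```

```bash
python3 - <<'E'
from h import *
c=snap('wrist','w7'); snap('scene','s7'); crop('s7',80,140,240,290,4,'s7c')
s=monitor.sense();print(s['ee_pos'],s['width'],s['contact_force'])
E
```

```text
[ 460.08170235 -325.36727068  103.66376982] 59.9410658547941 [-0.58418584 -0.21669831  0.52518549]
```

View pics/w7.png

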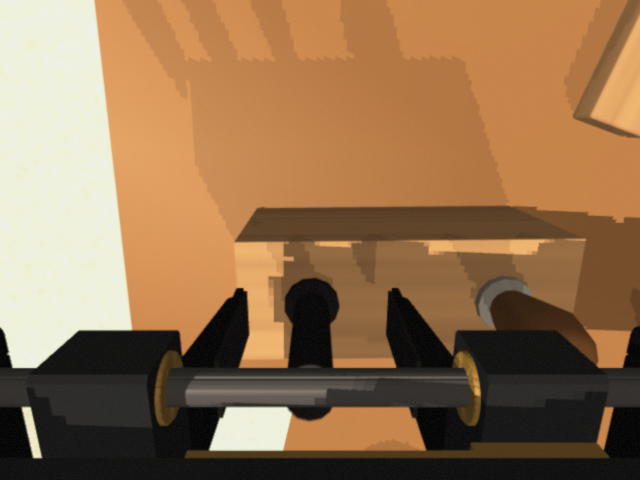

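View pics/s7c.png

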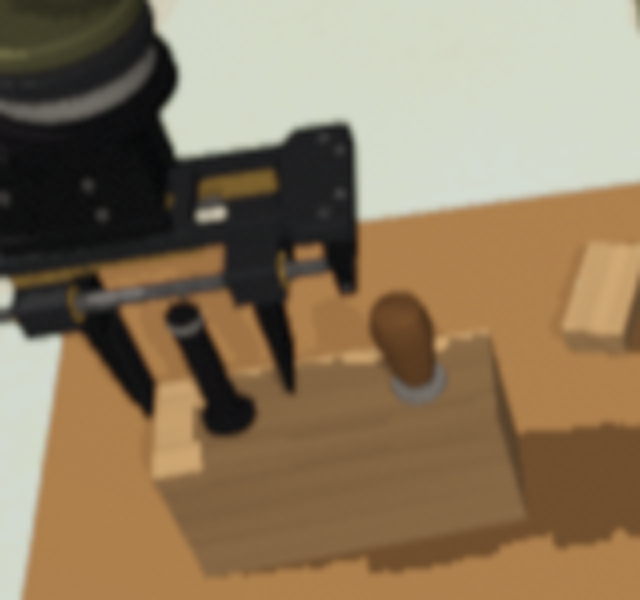

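The w7 picture has the fingertips at u 243 and 393 and the probe axis at u≈311, so the probe sits about 3 mm to the left of the fingers' centre. I'll check this against the calibration.

```bash
python3 - <<'E'
from h import *
c=load('w7'); print('TCP proj',proj(c,[460.1,-325.4,103.7]),'collar at 87',atz(c,311,302.5,87), 'cap', atz(c,309,400,157))
E
```

```text
TCP proj (np.float64(311.9194823638013), np.float64(320.3462347019865)) collar at 87 [ 459.21126938 -325.98797253   87.        ] cap [ 460.92645859 -325.80930919  157.        ]
```

Emit:
{"api": "play_rows", "payload": {"plan": [{"linear":[0,-0.005,0],"spin":0,"grip":0.63},{"linear":[0,-0.005,0],"spin":0,"grip":0.3},{"linear":[0,-0.005,0],"spin":0,"grip":0.05},{"linear":[0,-0.005,0],"spin":0,"grip":0.05},{"linear":[0,-0.005,0],"spin":0,"grip":0.05},{"linear":[0,-0.005,0],"spin":0,"grip":0.05},{"linear":[0,-0.005,0],"spin":0,"grip":0.05},{"linear":[0,-0.005,0],"spin":0,"grip":0.05}], "grip_force": 30}}

```text
clock: 7.45
ee_pos: [459.7, -328.1, 103.1]
eef_rot: [[-1.0, -0.017, -0.0], [-0.017, 1.0, 0.0], [0.0, 0.0, -1.0]]
contact_force: [0.3, 0.8, -0.0]
width: 15.6
```

```bash
python3 - <<'E'
from h import *
c=snap('wrist','w8'); s=monitor.sense();print(s['ee_pos'],s['width'],s['contact_force'],s['wrist_torque'])
E
```

```text
[ 459.74582351 -328.114241    103.12761605] 15.534368069488691 [ 0.55438362 -0.04331142  0.14056479] [ 0.07527263  0.01640879 -0.00019535]
```

View pics/w8.png

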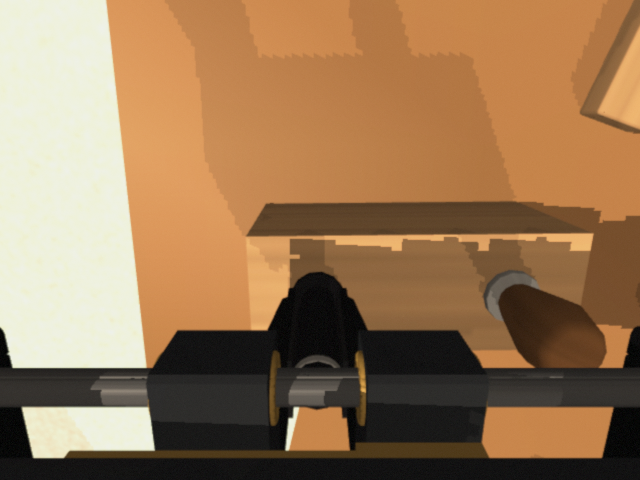

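The fingers closed to 15.5 mm on the handle, with the probe centred at u≈318. Now I lift it straight up.

Emit:
{"api": "play_rows", "payload": {"plan": [{"linear":[0,0,0.02],"spin":0,"grip":0.05},{"linear":[0,0,0.06],"spin":0,"grip":0.05},{"linear":[0,0,0.11],"spin":0,"grip":0.05},{"linear":[0,0,0.16],"spin":0,"grip":0.05},{"linear":[0,0,0.21],"spin":0,"grip":0.05},{"linear":[0,0,0.25],"spin":0,"grip":0.05},{"linear":[0,0,0.25],"spin":0,"grip":0.05},{"linear":[0,0,0.25],"spin":0,"grip":0.05}]}}

```text
clock: 8.3
ee_pos: [459.8, -328.2, 228.3]
eef_rot: [[-1.0, -0.017, 0.0], [-0.017, 1.0, -0.0], [-0.0, -0.0, -1.0]]
contact_force: [-0.5, 0.4, -1.0]
width: 15.3
```

```bash
python3 - <<'E'
from h import *
c=snap('scene','s9'); crop('s9',60,90,240,260,3.5,'s9c'); s=monitor.sense();print(s['ee_pos'],s['width'],s['contact_force'],s['wrist_torque'])
E
```

```text
[ 459.32647175 -327.81017935  227.09556393] 15.658755677454907 [ 0.24026387  0.28603085 -0.58940015] [0.02477618 0.00681283 0.00741246]
```

View pics/s9c.png

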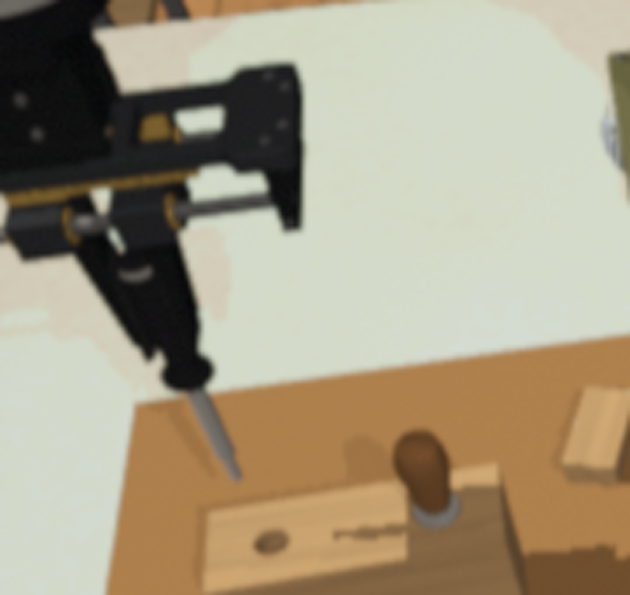

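The scene crop shows the probe lifted clear and hanging straight, with the tip near crop (238,477) above the empty hole. The awl is about as high as the tip, so I go +x and up first, then across.

Emit:
{"api": "play_rows", "payload": {"plan": [{"linear":[0.07,0,0.04],"spin":0,"grip":0.05},{"linear":[0.14,0,0.08],"spin":0,"grip":0.05},{"linear":[0.2,0.05,0.1],"spin":0,"grip":0.05},{"linear":[0.22,0.13,0.1],"spin":0,"grip":0.05},{"linear":[0.228,0.21,0.1],"spin":0,"grip":0.05},{"linear":[0.228,0.29,0.1],"spin":0,"grip":0.05},{"linear":[0.228,0.37,0.1],"spin":0,"grip":0.05},{"linear":[0.228,0.45,0.1],"spin":0,"grip":0.05}]}}

```text
clock: 9.15
ee_pos: [572.8, -101.4, 275.7]
eef_rot: [[-1.0, -0.016, -0.004], [-0.017, 1.0, 0.001], [0.004, 0.001, -1.0]]
contact_force: [0.6, 0.3, -1.2]
width: 15.5
```

Emit:
{"api": "play_rows", "payload": {"plan": [{"linear":[0,0.08,0],"spin":0,"grip":0.05},{"linear":[0,0.16,0],"spin":0,"grip":0.05},{"linear":[0,0.24,0],"spin":0,"grip":0.05},{"linear":[0,0.3,0],"spin":0,"grip":0.05},{"linear":[0,0.328,0],"spin":0,"grip":0.05},{"linear":[0,0.328,0],"spin":0,"grip":0.05},{"linear":[0,0.328,0],"spin":0,"grip":0.05},{"linear":[0,0.328,0],"spin":0,"grip":0.05}]}}

```text
clock: 9.95
ee_pos: [573.8, 59.4, 277.7]
eef_rot: [[-1.0, -0.015, -0.001], [-0.015, 1.0, -0.001], [0.001, -0.001, -1.0]]
contact_force: [-0.1, -0.6, -0.9]
width: 15.7
```

```bash
python3 - <<'E'
from h import *
c=snap('scene','s10'); c=snap('wrist','w10'); snap('top','t10'); s=monitor.sense();print(s['clock'],s['ee_pos'],s['width'],s['contact_force'],s['wrist_torque'])
E
```

```text
10.1 [573.91777075  59.64310542 278.14977075] 15.91200633045203 [-0.26564907 -0.39866213 -0.02944677] [ 0.06998331 -0.00386961 -0.0078544 ]
```

View pics/s10.png

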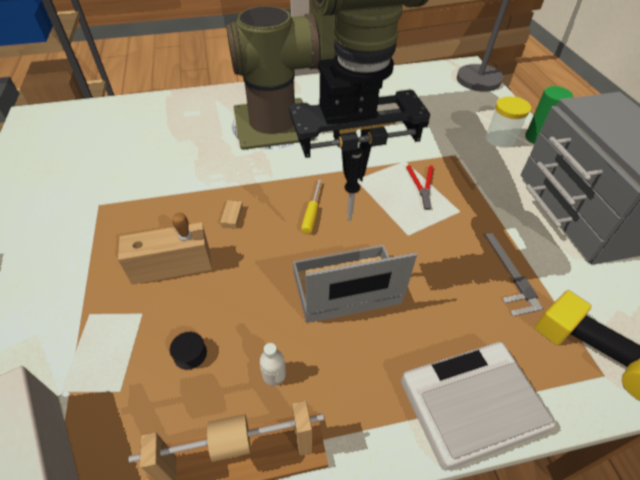

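View pics/w10.png

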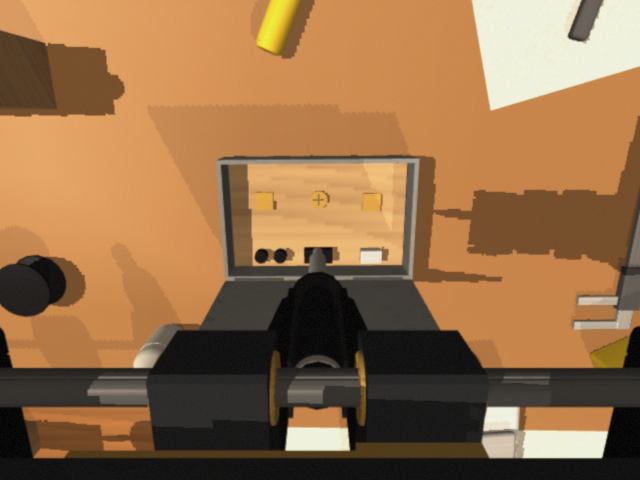

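In w10 the probe's tip is at about (318,250) and the cross at (319.5,199.5). I'll compare them and descend part of the way.

```bash
python3 - <<'E'
from h import *
crop('w10',290,180,350,270,8,'w10c');crop('s10',320,160,380,230,9,'s10c')
c=load('w10');print('cross',atz(c,319.5,199.5,13),'tip',atz(c,318,249,182), 'tip px expected',proj(c,[573.9,59.6,182]))
E
```

```text
cross [572.51254092  61.55524828  13.        ] tip [574.27142677  60.0412098  182.        ] tip px expected (np.float64(317.3279039196555), np.float64(248.44011947486902))
```

View pics/w10c.png

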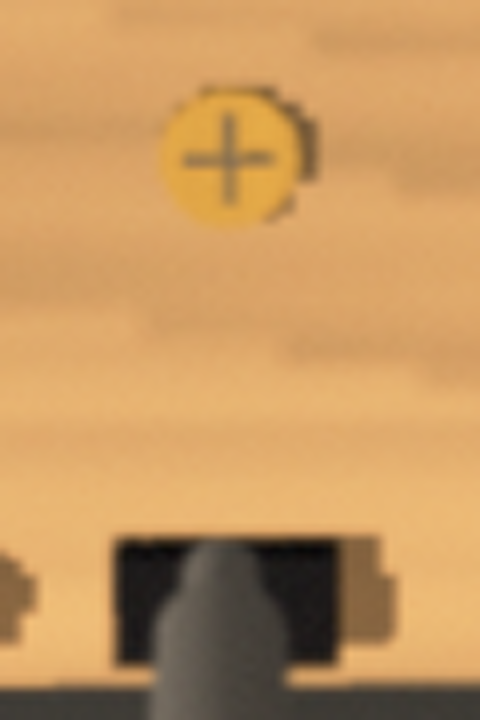

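View pics/s10c.png

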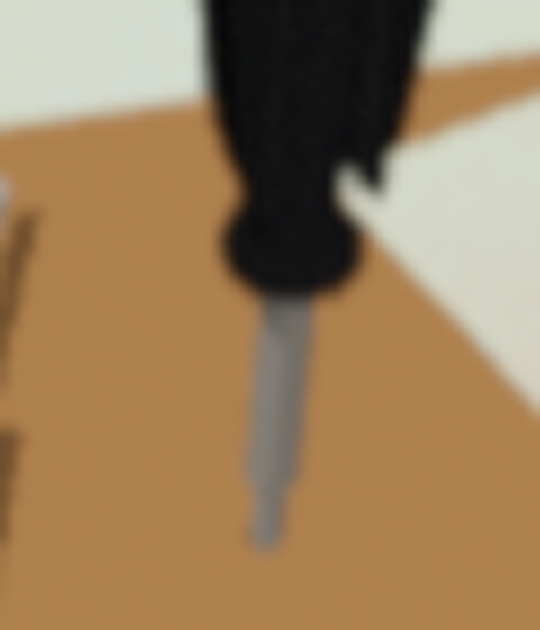

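Emit:
{"api": "play_rows", "payload": {"plan": [{"linear":[-0.002,0.004,-0.05],"spin":0,"grip":0.05},{"linear":[-0.002,0.004,-0.1],"spin":0,"grip":0.05},{"linear":[-0.002,0.004,-0.15],"spin":0,"grip":0.05},{"linear":[-0.002,0.004,-0.2],"spin":0,"grip":0.05},{"linear":[-0.002,0.004,-0.24],"spin":0,"grip":0.05},{"linear":[-0.002,0.004,-0.27],"spin":0,"grip":0.05},{"linear":[-0.002,0.004,-0.28],"spin":0,"grip":0.05},{"linear":[-0.002,0.004,-0.28],"spin":0,"grip":0.05}]}}

```text
clock: 10.9
ee_pos: [572.6, 62.5, 137.7]
eef_rot: [[-1.0, -0.016, -0.001], [-0.016, 1.0, -0.0], [0.001, -0.0, -1.0]]
contact_force: [-0.2, 0.8, 0.3]
width: 15.1
```

```bash
python3 - <<'E'
from h import *
c=snap('scene','s11'); crop('s11',300,180,400,280,6,'s11c'); c=snap('wrist','w11'); crop('w11',280,220,360,290,9,'w11c'); s=monitor.sense();print(s['clock'],s['ee_pos'],s['width'],s['contact_force'],s['wrist_torque'])
E
```

```text
11.0 [573.61839361  62.67290839 139.42915668] 15.849409999956151 [-0.11379927 -0.66681139 -0.52971628] [ 0.08789741 -0.02428995 -0.01764976]
```

View pics/w11c.png

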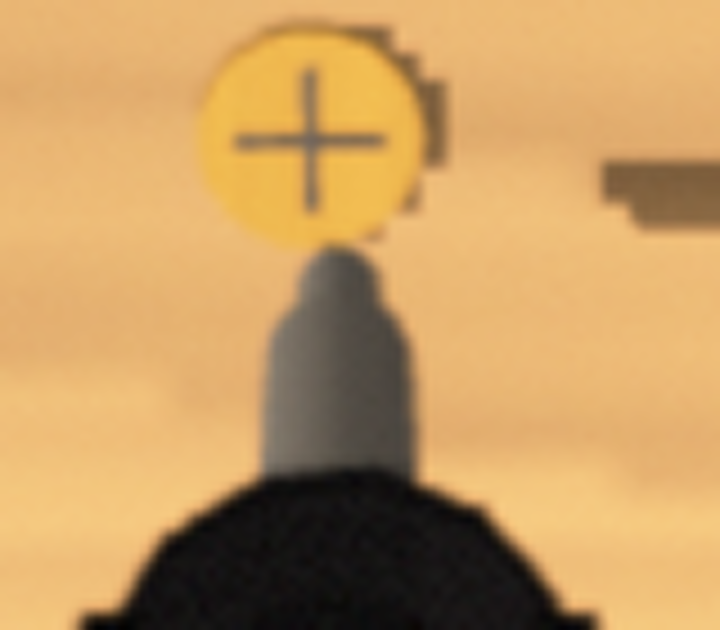

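View pics/s11c.png

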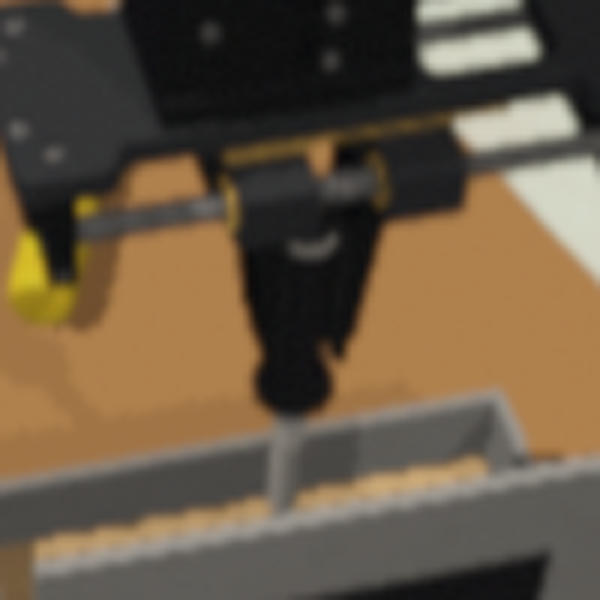

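In w11 the tip apex is at about (317.3,249.5) and the cross at (314.1,235.3). The tip is roughly 30 mm above the contact.

```bash
python3 - <<'E'
from h import *
c=load('w11');print('cross',atz(c,314.1,235.3,13),'tip',atz(c,317.3,249.7,43.2), 'tip px expected',proj(c,[573.6,62.7,43.2]))
E
```

```text
cross [572.66232435  60.48742397  13.        ] tip [574.12116645  62.83141719  43.2       ] tip px expected (np.float64(317.1109657085308), np.float64(248.92596504959218))
```

Emit:
{"api": "play_rows", "payload": {"plan": [{"linear":[-0.003,-0.0045,-0.015],"spin":0,"grip":0.05},{"linear":[-0.003,-0.0045,-0.03],"spin":0,"grip":0.05},{"linear":[-0.003,-0.0045,-0.04],"spin":0,"grip":0.05},{"linear":[-0.003,-0.0045,-0.044],"spin":0,"grip":0.05},{"linear":[-0.003,-0.0045,-0.044],"spin":0,"grip":0.05},{"linear":[-0.003,-0.0045,-0.044],"spin":0,"grip":0.05}]}}

```text
clock: 11.6
ee_pos: [571.3, 60.6, 116.2]
eef_rot: [[-1.0, -0.017, 0.0], [-0.017, 1.0, 0.0], [-0.0, 0.0, -1.0]]
contact_force: [-0.2, 0.2, 0.4]
width: 15.5
```

```bash
python3 - <<'E'
from h import *
c=snap('wrist','w12'); crop('w12',280,220,360,290,9,'w12c')
for i in range(6):
    vision.read_camera('wrist'); s=monitor.sense();print(s['clock'],s['ee_pos'].round(2),s['contact_force'].round(2),s['wrist_torque'].round(3))
E
```

```text
11.7 [571.54  60.6  116.51] [-0.09 -0.54 -0.59] [ 0.069 -0.031  0.003]
11.75 [571.52  60.6  116.51] [-0.18  0.23 -0.11] [0.086 0.046 0.001]
11.8 [571.52  60.61 116.5 ] [-0.14  0.22 -0.86] [-0.     0.013 -0.051]
11.85 [571.45  60.59 116.44] [-0.15 -1.2  -0.74] [0.011 0.074 0.061]
11.9 [571.42  60.61 116.41] [-0.31  0.05 -0.6 ] [ 0.024 -0.014 -0.038]
11.95 [571.37  60.6  116.35] [ 0.12  0.63 -0.77] [0.028 0.007 0.026]
```

View pics/w12c.png

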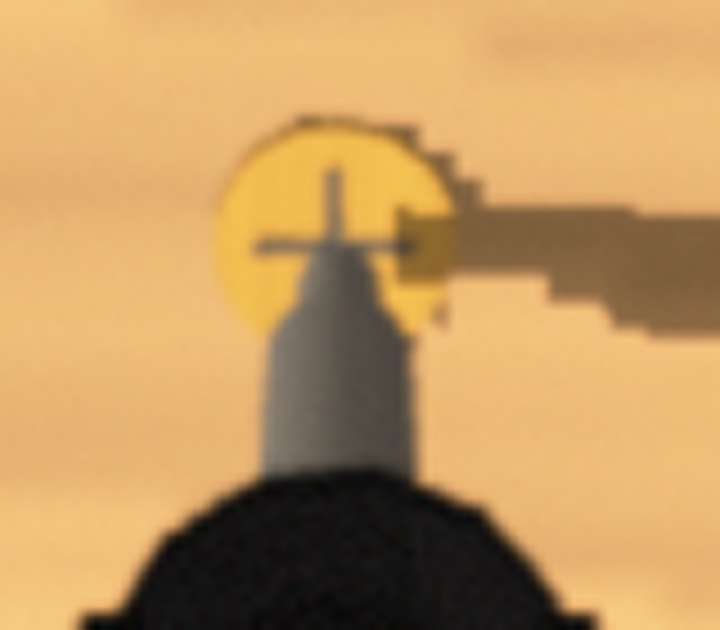

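The tip is lined up with the cross: the cross is at crop (335,245) and the apex at about (340,272), and the remaining 7 mm drop should carry the cross down to about 268. Now I lower it gently.

Emit:
{"api": "play_rows", "payload": {"plan": [{"linear":[0,0,-0.005],"spin":0,"grip":0.05},{"linear":[0,0,-0.01],"spin":0,"grip":0.05},{"linear":[0,0,-0.014],"spin":0,"grip":0.05},{"linear":[0,0,-0.017],"spin":0,"grip":0.05},{"linear":[0,0,-0.02],"spin":0,"grip":0.05},{"linear":[0,0,-0.023],"spin":0,"grip":0.05},{"linear":[0,0,-0.023],"spin":0,"grip":0.05},{"linear":[0,0,-0.023],"spin":0,"grip":0.05}]}}

```text
clock: 12.75
ee_pos: [571.3, 60.6, 104.9]
eef_rot: [[-1.0, -0.017, 0.0], [-0.017, 1.0, -0.0], [-0.0, -0.0, -1.0]]
contact_force: [-0.7, 0.0, 2.0]
width: 15.8
```

```bash
python3 - <<'E'
from h import *
c=snap('wrist','w13'); crop('w13',280,220,360,290,9,'w13c'); snap('scene','s13'); crop('s13',300,180,400,280,6,'s13c')
F=[];Z=[]
for i in range(12):
    vision.read_camera('wrist'); s=monitor.sense();F.append(s['contact_force']);Z.append(s['ee_pos'])
print(s['clock'],np.mean(F,0),np.std(F,0)/3.5,np.mean(Z,0),np.std(Z,0),s['wrist_torque'])
E
```

```text
13.45 [-0.58932101  0.03696746  1.50683507] [0.06538069 0.13613686 0.12728399] [571.3167898   60.56759913 104.73174754] [0.01686829 0.00967848 0.06113814] [0.05446191 0.1660979  0.03663232]
```

View pics/w13c.png

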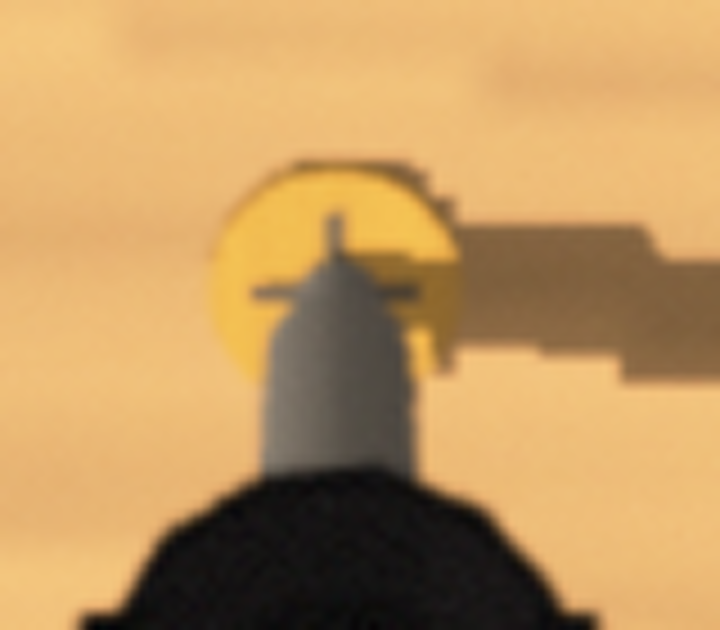

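View pics/s13c.png

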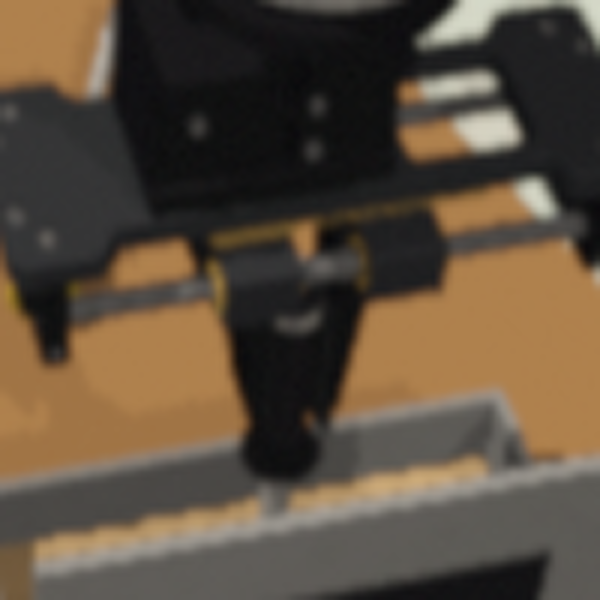

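Force and geometry agree: the force rose by about 2.2 N, and the TCP is about 4.5 mm below the contact height. The tip sits within about 1 mm of the cross, which is at crop (336,292). I lower it another 1.5 mm.

Emit:
{"api": "play_rows", "payload": {"plan": [{"linear":[0,0,-0.0015],"spin":0,"grip":0.05},{"linear":[0,0,-0.003],"spin":0,"grip":0.05},{"linear":[0,0,-0.003],"spin":0,"grip":0.05},{"linear":[0,0,-0.003],"spin":0,"grip":0.05},{"linear":[0,0,-0.003],"spin":0,"grip":0.05},{"linear":[0,0,-0.003],"spin":0,"grip":0.05}]}}

```text
clock: 14.05
ee_pos: [571.3, 60.6, 103.2]
eef_rot: [[-1.0, -0.017, 0.0], [-0.017, 1.0, -0.0], [-0.0, -0.0, -1.0]]
contact_force: [-0.7, -0.3, 2.6]
width: 15.4
```

```bash
python3 - <<'E'
from h import *
c=snap('wrist','w14'); s1=snap('scene','s14'); crop('s14',240,160,460,340,3.5,'s14c')
F=[];Z=[]
for i in range(20):
    vision.read_camera('wrist'); s=monitor.sense();F.append(s['contact_force']);Z.append(s['ee_pos'])
print(s['clock'],np.mean(F,0),np.std(F,0)/4.4,np.mean(Z,0),Z[0],Z[-1],s['width'])
c=s1
pts=np.array([w(c,240+u/3.5,160+v/3.5) for u in range(250,600,10) for v in range(410,520,8)])
pts=pts[(pts[:,2]>60)&(pts[:,2]<155)&(pts[:,0]>630)&(pts[:,0]<680)]
m=pts.mean(0); n=np.linalg.svd(pts-m)[2][2]; print(m,n*np.sign(n[0]),len(pts))
E
```

```text
15.15 [-0.7435011  -0.11668395  2.20682508] [0.10855569 0.09497176 0.11559943] [571.29956727  60.56524845 103.1772597 ] [571.31575802  60.57437487 103.18972507] [571.29246261  60.55602927 103.18578031] 15.57704873194317
[655.86763138  48.96159533  98.03391731] [ 0.99954099  0.01784995 -0.02447825] 320
```

View pics/s14.png

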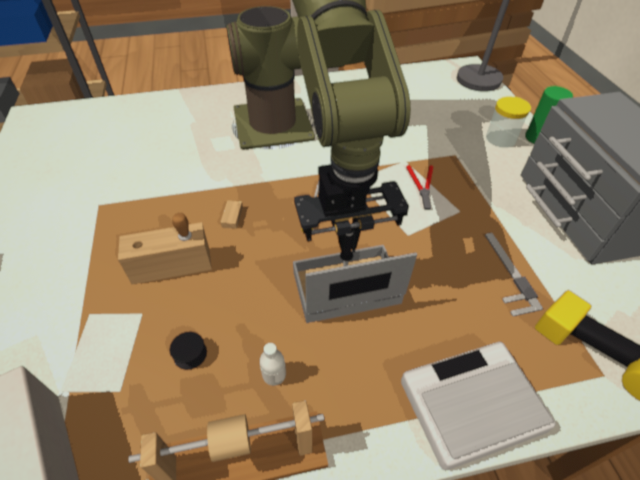

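View pics/w14.png

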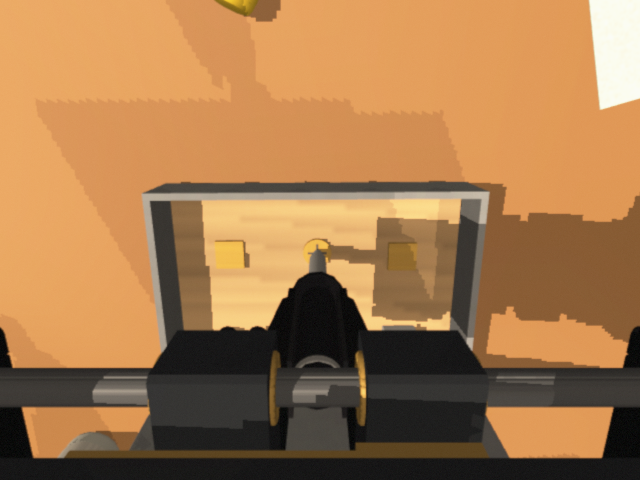

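The final views show the cover upright, the probe on the round contact at about (317,250) in the wrist view, and the bystanders where they were. The press force is about 2.9 N above the carrying baseline and the pose is steady, so I hand in.

```bash
python3 - <<'E'
from h import *
print(bot.finish_job())
E
```

```text
the job is handed in; nothing more can be done
None
```

I folded the cover upright, lifted the probe out of the stand and put its tip on the middle of the round contact. I handed the job in at about 15 s, still holding the probe and pressing. The hand-in gave no verdict.

**Last checks:**
- **Cover:** the depth image puts it at about 91.4° in the final view.
- **Tip position:** it was about 1 mm from the scribed cross in the wrist view, checked 1.5 mm before the final press depth.
- **Pressing:** the arm's position put the sprung tip about 6 mm in, and the force was about 2.9 N above what it read while carrying the probe. The two agree.
- **Steadiness:** the arm's position drifted by about 0.02 mm over the last second of readings. The grip was set to 30 N on the handle, and the tool was vertical.
- **Bystanders:** by eye, none had moved in the final scene picture; I did not measure them.

**Disagreements:** the wrist and top cameras differed by 1–2 mm on the contact and up to about 2.5 mm on the probe. Fingertip positions in the wrist view were off by about 2.4 mm against the calibration. I aligned the tip to the cross within the same wrist picture, so these had little effect.

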